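# Return the stray wooden buttons to their trays

## Task

Customers at the button stall have left four wooden buttons on the grey felt mat: a large round one, a small round one, a square one and a bar toggle. Put each of them back into the red tray that holds stock of its own kind, lying flat and right side up on the tray's bare floor in front of that stock. Leave the brass buckle and the thread spool where they are.

Things in the scene. Friction and masses are not known exactly. Their poses are not given: they have to be found in the camera images.
- button_large: Stray large round wooden coat button, a flat disc 56 mm in diameter and 11 mm thick, upper face slightly dished, two thread holes. Starts loose on the grey felt mat (3 mm thick) in front of the robot, right side up, any yaw. Origin: centre of its underside, z up; 10 to 30 g.
- button_small: Stray small round wooden button, a flat disc 32 mm in diameter and 9 mm thick, upper face slightly dished, two thread holes. Starts loose on the grey felt mat (3 mm thick) in front of the robot, right side up, any yaw. Origin: centre of its underside, z up; 10 to 30 g.
- button_square: Stray square wooden button, 42 mm by 42 mm and 10 mm thick, four thread holes; its x and y axes run parallel to its sides. Starts loose on the grey felt mat (3 mm thick) in front of the robot, right side up, any yaw. Origin: centre of its underside, z up; 10 to 30 g.
- button_toggle: Stray wooden bar toggle (duffel-coat fastener), a rounded bar 60 mm long (its x axis), 18 mm wide (its y axis) and 13 mm thick, flat underneath, two thread holes; grip it across its width. Starts loose on the grey felt mat (3 mm thick) in front of the robot, right side up, any yaw. Origin: centre of its underside, z up; 10 to 30 g.
- tray_large: Red tray of the large round buttons, fixed; one of four alike in a row beyond the mat. Known by its stock, fixed at its far end: four large round buttons leaning in a row, up to 45 mm above the table. 182 (x) x 136 (y) x 35 mm high, walls 6, floor 6. Origin: underside centre; x away from robot, y along short side. Bare floor: x -85 to +18, y -62 to +62, z 6 mm; middle x = -33, y = 0.
- tray_small: Red tray of the small round buttons, fixed; one of four alike in a row beyond the mat. Known by its stock, fixed at its far end: fourteen small round buttons leaning in two rows, up to 45 mm above the table. 182 (x) x 136 (y) x 35 mm high, walls 6, floor 6. Origin: underside centre; x away from robot, y along short side. Bare floor: x -85 to +18, y -62 to +62, z 6 mm; middle x = -33, y = 0.
- tray_square: Red tray of the square buttons, fixed; one of four alike in a row beyond the mat. Known by its stock, fixed at its far end: six square buttons in two flat stacks, up to 45 mm above the table. 182 (x) x 136 (y) x 35 mm high, walls 6, floor 6. Origin: underside centre; x away from robot, y along short side. Bare floor: x -85 to +18, y -62 to +62, z 6 mm; middle x = -33, y = 0.
- tray_toggle: Red tray of the bar toggles, fixed; one of four alike in a row beyond the mat. Known by its stock, fixed at its far end: fourteen toggles stacked along x, up to 45 mm above the table. 182 (x) x 136 (y) x 35 mm high, walls 6, floor 6. Origin: underside centre; x away from robot, y along short side. Bare floor: x -85 to +18, y -62 to +62, z 6 mm; middle x = -33, y = 0.
- buckle: Brass belt buckle, a flat frame 50 mm by 40 mm and 7 mm thick, lying loose on the felt mat among the buttons. Not a button: it stays where it is. Origin: centre of its underside.
- spool: Wooden spool of dark blue thread, 34 mm in diameter and 42 mm high, standing loose on the table beside the mat's right-hand end. It stays where it is. Origin: centre of its underside.
Mind the look-alikes: they are no part of the job. Leave any green look-alike of the tray_square alone.

How it is judged:
By the outcome, as a careful person would: the job done as asked, in the order asked, and still so for the second after the job is handed in, with the robot touching nothing.
It also fails if it takes over 99 s, if anything falls off the work surface, if the arm or the gripper's body presses on something with over 40 N, if the wrist force passes 120 N, or if a joint passes its speed limit or range.

## Robot

A 6-joint arm with a two-finger parallel gripper is mounted at the origin on the work surface. World frame = base frame: x ahead of the robot, y to its left, z up, the work surface at z = 0. Lengths are in m, angles in degrees, forces in N, time in s.
With the tool pointing down it reaches from about 0.4 to 0.825 m from the base axis. Payload 7 kg.
Tool frame: the origin (TCP) lies midway between the tips of the shut fingers; the grasp point (between the pads) lies 19 mm behind it; z points along the fingers, y is the line along which they close (so a half turn about z gives the same grasp; the last joint's range is limited). The gripper opens to 88 mm and grips with 3 to 60 N. Pads are 19 mm wide; open, the fingers measure 130 mm over their backs; the gripper's body (78 mm by 193 mm) begins 47 mm behind the grasp point.
Start: joints at [81.48, 20.546, 0.682, 0, -70.136, -16.507], TCP at [0.286, 0.612, 0.227] pointing down, gripper open.
Joint ranges: [-176.03, 176.03], [-82.01, 121.73], [-58.28, 71.71], [-173.87, 95.51], [-174.79, -0.11], [-173.66, 173.66]. Speed limits (degrees/s): [136.94, 136.94, 172.46, 180, 180, 180].

## Interface

Orientations are given as a 3x3 rotation matrix whose columns are the frame's x, y, z axes.
In Python, from rig import robot gives the robot as it stands. Calls block until the motion is done:
- robot.goto(position, orientation): joint-space move of the TCP to a pose.
- robot.servo_line(position, ori=None, speed=0.15): straight line of the TCP; ori=None keeps the orientation; speed is the mean speed in m/s.
- robot.movej(angles): joint-space move.
- robot.move_gripper(opening): opening from 0.0 (shut) to 1.0 (fully open); the grip force is fixed at half the most; returns when the fingers have stopped.
- robot.dwell(seconds).
- robot.ik(position, orientation): joint angles nearest the present ones, or None.
- robot.grab_frame(name): name is "side" or "top"; returns (picture, depth): 420x560x3 uint8, red, green, blue; 420x560 float32, m along the optical axis (not along the pixel's ray), 0 where there is no reading.
- robot.camera_info(name): a dict with "vfov" (degrees; the focal length in pixels is half the picture's height over the tangent of half this angle, whatever the lens; pixels are square), "cx", "cy" (the principal point, pixels), "k1" (the pictures are not rectified: a ray, as slopes to the right and down, at radius r is drawn at 1 + k1 r^2 times it, then the intrinsics apply), "view" (4x4, takes a point from world to camera coordinates). Camera axes: x right, y down, z forward; pixel columns grow to the right and rows downward; lengths in m; the calibration is good to about 2 mm. A picture is of the moment at which its call begins. camera_info takes no time and is no camera call.
A pose or a line that the arm cannot do raises robot.Unreachable and nothing moves.
- robot.job_done(): hands the job in; it is judged then, once.
Readings, each from a call of its own:
- robot.read_t(): time.
- robot.read_qpos(): joint angles.
- robot.read_qvel(): joint speeds.
- robot.read_effort(): joint torques, N m.
- robot.read_position(): TCP position.
- robot.read_tcp_rot(): TCP orientation.
- robot.read_force(): force on the tool from outside, world axes, zero at the start.
- robot.read_ft_torque(): the same for the moment, N m.
- robot.read_grip_width(): opening from 0.0 (shut) to 1.0 (fully open).
- robot.read_finger_force(): force on a finger pad.
Only numpy, scipy, OpenCV 4.12 (cv2) and the standard library are available. Lean on these libraries where they do the work, as an engineer would, in place of code of your own. Each camera call takes 0.05 s, during which the arm holds its last target. There are 200 camera calls.

## Working session

There is one attempt and no reset: what is moved stays moved. The work goes in short steps, each a Python script; the robot and the scene stay as the last script left them, time stands still between calls to the robot, and variables do not carry over. Pictures are saved under pics/ and viewed, at most 14 in all, crops included, and the job is handed in when it is done.

```bash
mkdir -p pics
python3 - <<'E'
from rig import robot
import cv2,numpy as np
for n in("top","side"):
    p,d=robot.grab_frame(n); cv2.imwrite(f"pics/{n}0.png",p[:,:,::-1]); np.savez(f"{n}0.npz",p=p,d=d)
    i=robot.camera_info(n);print(n,i)
print(robot.read_t(),robot.read_tcp_rot())
E
```

```text
top {'vfov': 54.10790511296988, 'cx': 281.5625730209628, 'cy': 212.69479047016372, 'k1': -0.052263677146247474, 'view': array([[-0.01076326, -0.99988095,  0.01105643, -0.03525871],
       [-0.9957272 ,  0.00970309, -0.09183245,  0.48649911],
       [ 0.09171424, -0.0119976 , -0.99571309,  0.97594778],
       [ 0.        ,  0.        ,  0.        ,  1.        ]])}
side {'vfov': 48.74087966194867, 'cx': 274.3614356835747, 'cy': 210.09212397074364, 'k1': -0.12657380575829918, 'view': array([[ 0.97966465, -0.1995478 ,  0.02092464, -0.46380534],
       [-0.10830949, -0.61374229, -0.78204185,  0.08326771],
       [ 0.16889707,  0.76387242, -0.62287455,  0.96976659],
       [ 0.        ,  0.        ,  0.        ,  1.        ]])}
0.1 [[ 9.06050749e-01 -4.23168747e-01 -5.01288661e-04]
 [-4.23169017e-01 -9.06049636e-01 -1.42808206e-03]
 [ 1.50127288e-04  1.50604465e-03 -9.99998855e-01]]
```

View pics/top0.png

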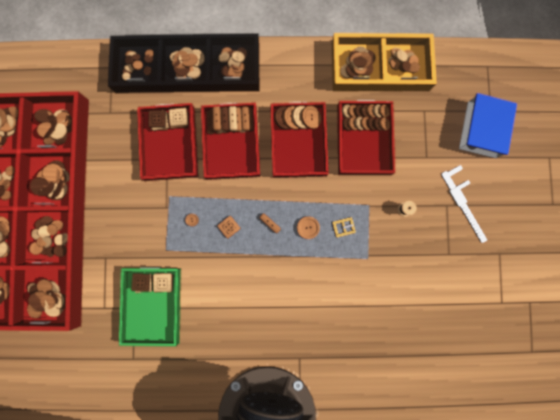

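View pics/side0.png

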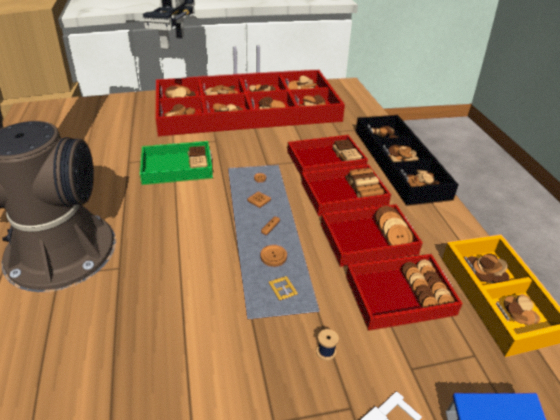

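The top view shows the mat buttons left to right: small (191,220), square (228,227), toggle (270,223), large (307,228), buckle (344,227). The red trays left to right are square (167,142), toggle (231,141), large (299,138) and small (366,137). A green decoy is at (150,306). The side view agrees.

```bash
cat > h.py <<'E'
import cv2,numpy as np
from rig import robot
def cam(n):
    i=robot.camera_info(n); f=210/np.tan(np.radians(i["vfov"]/2))
    return np.array([[f,0,i["cx"]],[0,f,i["cy"]],[0,0,1]]),np.array([i["k1"],0,0,0]),np.array(i["view"])
def world(n,uv,z):
    K,D,V=cam(n); r=cv2.undistortPoints(np.array(uv,float).reshape(-1,1,2),K,D).reshape(-1,2)
    R,t=V[:3,:3],V[:3,3]; c=-R.T@t; d=np.c_[r,np.ones(len(r))]@R
    return c+d*((z-c[2])/d[:,2])[:,None]
def blobs(p,box,mask,amin):
    x0,y0,x1,y1=box; m=np.zeros(mask.shape,np.uint8); m[y0:y1,x0:x1]=mask[y0:y1,x0:x1]
    cs,_=cv2.findContours(m,cv2.RETR_EXTERNAL,cv2.CHAIN_APPROX_NONE)
    return [c.reshape(-1,2) for c in cs if cv2.contourArea(c)>amin]
def rect(n,c,z):
    w=world(n,c,z)[:,:2]; (cx,cy),(a,b),th=cv2.minAreaRect((w*1000).astype(np.float32))
    if a<b: a,b,th=b,a,th+90
    return np.r_[cx,cy,a,b,(th+90)%180-90].round(1)
def hsv(p): return cv2.cvtColor(p,cv2.COLOR_RGB2HSV).astype(int)
E
python3 - <<'E'
from h import *
for n,mb,tb in(("top",(172,203,364,253),(130,95,405,185)),("side",(235,170,310,308),(284,130,465,330))):
    z=np.load(n+"0.npz");p,d=z["p"],z["d"]; h=hsv(p)
    print(n)
    for c in blobs(p,mb,(h[...,1]>75),25): print("obj",c.mean(0).round(),rect(n,c,.012))
    if n=="top":
      m=((h[...,1]>170)&((h[...,0]<6)|(h[...,0]>172))).astype(np.uint8)
      for c in blobs(p,tb,m,300): print("tray",c.mean(0).round(),rect(n,c,.035))
p=np.load("top0.npz")["p"][195:265,160:380]; q=np.load("side0.npz")["p"][155:325,220:330]
cv2.imwrite("pics/c.png",cv2.resize(p,None,fx=3.6,fy=3.6,interpolation=3)[:,:,::-1])
E
```

```text
top
obj [343. 227.] [ 450.7 -191.9   51.5   40.4  -76.6]
obj [308. 227.] [ 451.3 -104.8   54.    54.    -0.8]
obj [228. 227.] [454.   90.3  43.4  42.2  38.5]
obj [269. 223.] [462.7 -10.1  59.4  17.8  47.2]
obj [191. 220.] [472.5 180.5  32.1  27.   89.5]
tray [230. 134.] [664.4  84.  183.1 138.4   2.6]
tray [167. 142.] [663.9 238.6 183.7 141.5   3.8]
tray [299. 139.] [665.9 -84.3 183.5 138.1   1.6]
tray [366. 137.] [ 6.707e+02 -2.489e+02  1.817e+02  1.382e+02 -4.000e-01]
side
obj [282. 288.] [ 448.5 -199.8   52.5   40.8  -76.9]
obj [273. 255.] [ 448.1 -110.2   62.    54.1   79.7]
obj [237. 270.] [ 376.5 -123.   223.    18.5   82.2]
obj [270. 225.] [461.2 -14.9  66.2  20.1  46.6]
obj [259. 199.] [452.   83.7  47.1  46.8  39.8]
obj [260. 177.] [469.9 172.2  40.2  28.   80.2]
obj [301. 216.] [518.7  14.1 371.6  75.3  75.1]
```

View pics/c.png

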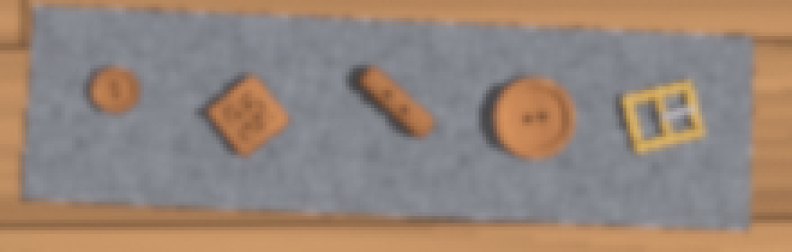

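```bash
cat >> h.py <<'E'
def ori(a):
    y=np.array([np.cos(a),np.sin(a),0]); z=np.array([0,0,-1.]); return np.c_[np.cross(y,z),y,z]
def pick_ori(pos,a):
    q0=np.array(robot.read_qpos()); best=None
    for k in(0,180):
        R=ori(np.radians(a+k)); q=robot.ik(pos,R)
        if q is not None:
            c=np.abs(np.array(q)-q0).max()
            if best is None or c<best[0]: best=(c,R)
    return best[1]
def over(x,y,a,z=.13):
    R=pick_ori([x,y,z],a); robot.goto([x,y,z],R)
def pick(x,y,a,w,zg=.006,extra=16):
    robot.move_gripper(min(1,(w+extra)/88)); over(x,y,a)
    robot.servo_line([x,y,zg+.012],speed=.15); robot.servo_line([x,y,zg],speed=.03)
    f=robot.read_force()
    robot.move_gripper(0); print("grip mm",robot.read_grip_width()*88,"pad",robot.read_finger_force(),"Fdown",f,"Fclosed",robot.read_force(),"t",robot.read_t())
def lift(z=.14):
    p=np.array(robot.read_position()); p[2]=z; robot.servo_line(p,speed=.15)
def place(tray,w,zp=.010,dy=0):
    cx,cy,th=tray; t=np.radians(th); x,y=cx-.033*np.cos(t),cy-.033*np.sin(t)
    over(x,y,th+90,.14); robot.servo_line([x,y,zp+.015],speed=.15); robot.servo_line([x,y,zp],speed=.04)
    robot.move_gripper(min(1,(w+14)/88)); lift(); print("placed t",robot.read_t())
TR=dict(square=(.664,.2386,3.8),toggle=(.6644,.084,2.6),large=(.6659,-.0843,1.6),small=(.6707,-.2489,-.4))
def snap(name,n="top",box=None,k=3):
    p,_=robot.grab_frame(n)
    if box: x0,y0,x1,y1=box; p=cv2.resize(p[y0:y1,x0:x1],None,fx=k,fy=k,interpolation=3)
    cv2.imwrite(f"pics/{name}.png",p[:,:,::-1])
E
python3 - <<'E'
from h import *
pick(.4725,.1805,90,32); snap("s1","side",(160,80,360,230),4); lift()
print(robot.read_grip_width()*88,robot.read_finger_force(),robot.read_position(),robot.read_t())
E
```

```text
grip mm 30.80126033920869 pad 30.000211000442505 Fdown [0.01560446 0.09703831 0.44222942] Fclosed [ 0.37649513 -0.26036768  0.16150228] t 4.6
30.597421299135046 29.999976754188538 [0.47201192 0.18018197 0.13911654] 5.6917
```

View pics/s1.png

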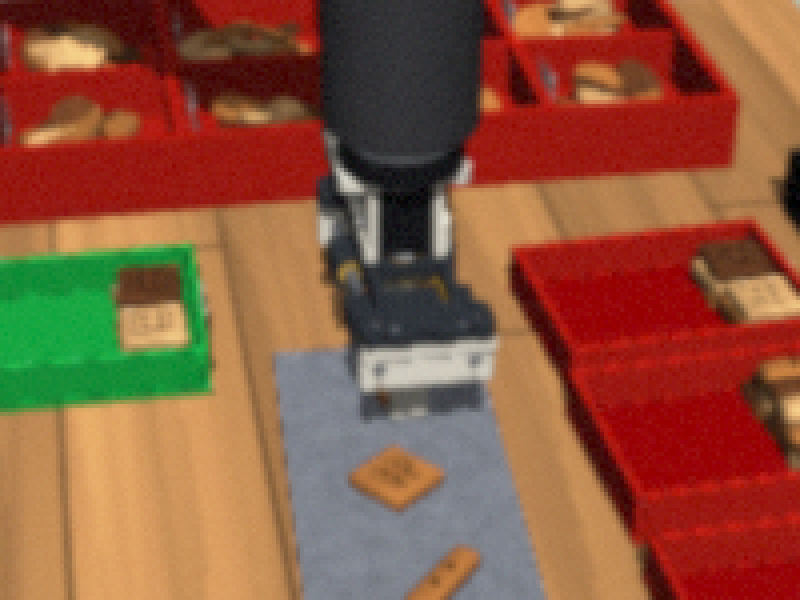

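The gripper is on the small button at crop (425,400), and it holds it (30.6 mm, 30 N). The square at (395,477) is undisturbed.

Run:
```python
from h import *
place(TR["small"],32)
pick(.4513,-.1048,0,56); lift(); print(robot.read_grip_width()*88)
snap("s2","side",(210,110,470,330),3)
```

```text
placed t 10.375
grip mm 54.877702535257235 pad 30.000124275684357 Fdown [-0.11022578  0.09713415  0.30270174] Fclosed [ 0.87434591 -0.3179472   1.33829238] t 14.1167
55.3322727792402
```

View pics/s2.png

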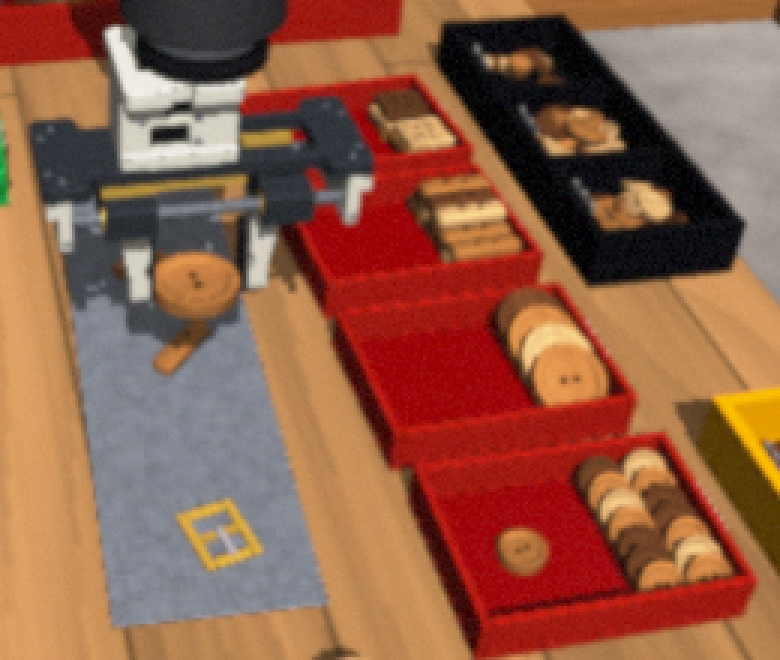

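The small button lies flat in its tray at crop (522,550). The large one is held at (196,285), and the buckle is untouched.

Run:
```python
from h import *
place(TR["large"],56)
pick(.454,.0903,38.5+90,42); lift(); print(robot.read_grip_width()*88); place(TR["square"],42)
pick(.4627,-.0101,47.2+90,18); lift(); print(robot.read_grip_width()*88); place(TR["toggle"],18)
over(.45,.35,90,.25)
snap("s3","side",(210,110,470,330),3); snap("t3","top",(120,90,420,270),2.6)
print(robot.read_t())
```

```text
placed t 19.5583
grip mm 41.81629960151334 pad 30.00025749206543 Fdown [-0.53326598  0.0790564  -0.3556738 ] Fclosed [ 0.14043767 -0.67116493  0.53165421] t 22.9083
41.88966201923561
placed t 27.85
grip mm 17.74036209969398 pad 29.9999338388443 Fdown [-0.09465281 -0.2920806  -0.39439221] Fclosed [-0.70003101 -0.9326405   1.3314954 ] t 31.4917
17.699913315842384
placed t 36.3083
37.7
```

View pics/s3.png

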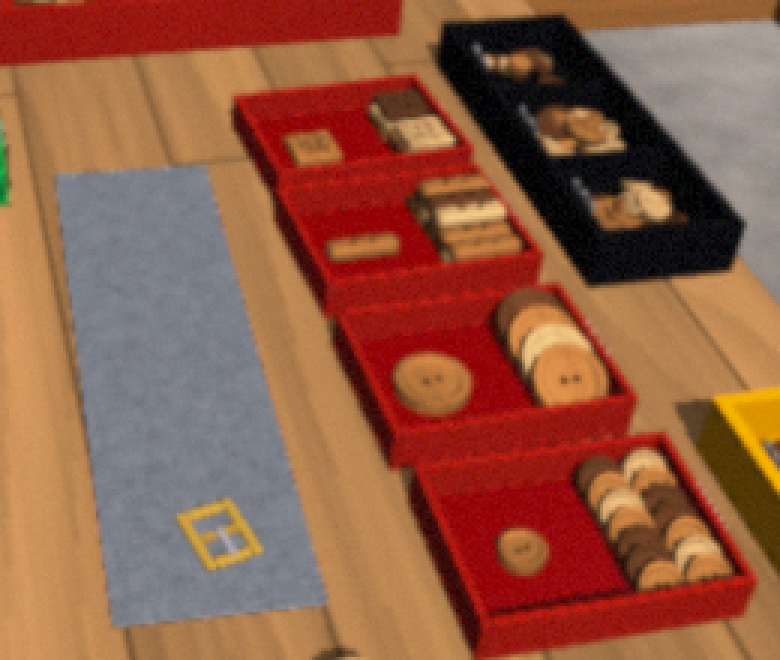

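View pics/t3.png

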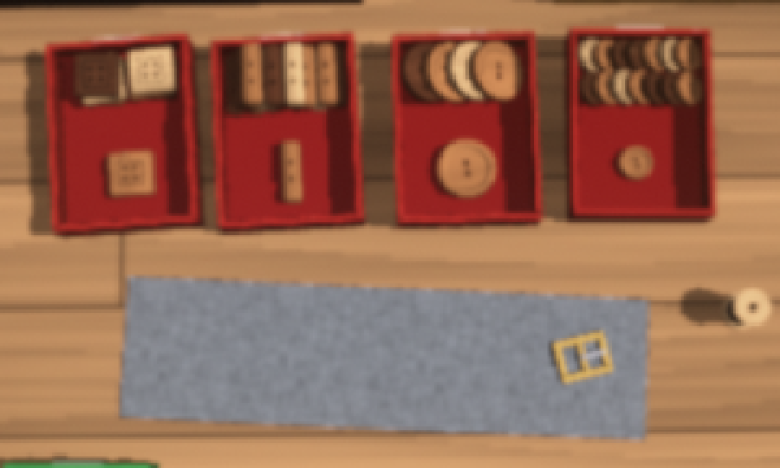

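All four buttons lie flat in the right trays with their holes up: square (130,172), toggle (290,170), large (466,167) and small (635,160). The buckle (583,357) and spool (750,307) have not moved.

```bash
python3 -c "
from rig import robot
print(robot.job_done())"
```

```text
the job is handed in; nothing more can be done
None
```

All four buttons are back in the trays of their own kind, flat and right side up in front of the stock; the buckle and spool were left where they were, and the job was handed in at about 38 s.

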